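# Close and lock the cover of a pump control box with its quarter-turn stud

### The arm

A 7-joint arm with a two-finger parallel gripper is mounted at the origin on the work surface. World frame = base frame: x ahead of the robot, y to its left, z up, the work surface at z = 0. Lengths are in m, angles in degrees, forces in N, time in s.
With the tool pointing down it reaches from about 0.425 to 0.875 m from the base axis. Payload 4.7 kg.
Tool frame: the origin (TCP) lies on the centre line of the jaws, within the pads' length; the fingertips stand 14 mm ahead of it and the grasp point (between the pads) lies 5 mm behind it; z points along the fingers, y is the line along which they close (so a half turn about z gives the same grasp; the last joint's range is limited). The gripper opens to 85 mm and grips with 20 to 120 N. Pads are 22 mm wide; open, the fingers measure 114 mm over their backs; the gripper's body (76 mm by 85 mm) begins 54 mm behind the grasp point. The pads swing forward as they close: fully open they stand 13 mm farther back than shut.
Start: joints at [77.011, 18.392, -4.016, 83.108, 1.295, 78.541, -3.26], TCP at [0.155, -0.631, 0.215] pointing down, gripper open.
Joint ranges: [-163.93, 163.93], [-17.29, 119.83], [-79.2, 71.16], [3.27, 140.29], [-89.18, 269.18], [5.43, 117.66], [-154.24, 154.24]. Speed limits (degrees/s): [147.25, 147.25, 180, 180, 180, 180, 180].

### API

Orientations are given as a 3x3 rotation matrix whose columns are the frame's x, y, z axes.
In Python, from rig import manip gives the robot as it stands. The module is installed in compiled form; this text tells all that it offers.
- The arm moves only by the tool apply_moves, never from a script. Its argument "commands" is a list of rows, each a list of 3 entries, a list of its own where there are three numbers: the turn, a rotation vector about the tool's x, y, z in rad, then the shift along the tool's x, y, z in m, then the gripper command: -1 is shut, 1 is fully open, values between are in proportion. A call has 1 to 8 rows; each row shifts and turns the commanded pose from where the row before left it, along the tool's axes as they then stand; what a row does not reach is not made up. A row lasts 1/10 s, in which the tool goes at most 50 mm and 8.59 degrees, less where a joint would pass 70% of its speed; a pose out of reach is approached as far as the arm can. A call with a gripper value outside its range is refused whole. The fingers move at their own pace and stop on an object; the grip force is fixed at half the most. Time passes only in rows, so rows that do not move let the fingers close. It gives the time, the measured TCP pose, the force, the opening and the grip force at its end, in the units of the state.
- manip.state(): the state, without advancing time (a new reading comes with each control period).
- manip.snapshot(name): name is "scene" or "top" or "wrist"; returns the picture (480x640x3 uint8, blue, green, red); there is no depth.
- manip.calibration(name): a dict with "mtx" (3x3 intrinsics, pixels), "distortion" ([k1, k2, p1, p2, k3] as OpenCV has them; the pictures are not rectified), "pose" (4x4, takes a point from camera to world coordinates); the wrist camera has in their place "mount" (4x4, takes a point from camera to tool coordinates, whose origin is the TCP and whose axes are the flange's). Camera axes: x right, y down, z forward; pixel columns grow to the right and rows downward; lengths in m; the calibration is good to about 2 mm. A picture is of the moment at which its call begins: read the wrist's pose just before it. calibration takes no time and is no camera call.
- manip.finish_job(): hands the job in; it is judged then, once.
Trained networks look in the newest picture that a camera, given by its name, has taken for a name from the list of things; names that differ only in an ending like _2 or _b are one class to them, and where a whole thing is asked for, a point or a joint stands for the part that bears it (a point fixed in the world has none). Each returns a list of dicts, best first, with "confidence" (0 to 1); they miss things now and then, are a little off and sometimes report something else, mostly with a low value. They report only what shows in the picture. A call takes as long as a camera call.
- manip.masks_of(label, camera): "region" (480x640 bool, what is visible of it) and "box" ([left, top, width, height] in pixels, round what is visible of it).
- manip.spot_point(label, camera): "point" ([column, row] in pixels: a listed point, or the origin of a listed thing).
The state is a dict: "time": time; "joints": joint angles; "dq": joint speeds; "joint_torque": joint torques, N m; "position": TCP position; "orientation": TCP orientation; "force": force on the tool from outside, world axes, zero at the start; "moment": the same for the moment, N m; "finger_gap": finger opening in m; "gripper_force": force on a finger pad.
Only numpy, scipy, OpenCV 4.12 (cv2) and the standard library are available. Lean on these libraries where they do the work, as an engineer would, in place of code of your own. Each camera call takes 0.05 s, during which the arm holds its last target. There are 200 camera calls.

### The job

Close the cover of the pump control box on the bench and lock it with its wing-head quarter-turn stud: feel for the slot of the receptacle, push the stud right through, turn it ninety degrees clockwise into its notch and let go, so that it stays locked and the cover stays shut. Go gently: the thin receptacle bends if the stud loads it with more than 40 N. Leave the other things on the bench where they are.

Things in the scene. Friction and masses are not known exactly. Their poses are not given: they have to be found in the camera images.
- box: Grey sheet-steel control box lying on its back on the bench, 200 (x) x 160 (y) x 90 mm high, heavy, does not move. Origin at the centre of its underside on the bench; z up, x points from the stud side (the cover's free edge) to the hinge side. The stud's receptacle is a slotted steel cup inside it, hidden when the cover is shut.
- cover (a joint): Angle of the grey hinged cover, rad: 0 = shut, grows as it opens. Cover 208 x 168 mm with a 14 mm turned-down skirt; its hinge line lies along the box's y, 103 mm from the box's origin towards +x, 90 mm above the bench; its outer face is 4 mm above the hinge line. A stiff hinge holds it wherever it is left; about 3 N at the free edge moves it, and it stays shut when pushed shut.
- cover_edge (a point): Middle of the free edge of the cover, on its outer face, 205 mm from the hinge line. Its axes are those of the cover: z out of the outer face, x towards the hinge.
- stud: Steel wing-head stud through the cover. Origin on its axis, at the cover's outer face while the stud stands out (sinks with it), 173 mm from the hinge line, on the cover's centre line; z out of the cover, x along the wing. Wing: bar 38 mm long (x), 10 thick (y), 18 high, from 22 to 40 mm above the origin, on a round 10 mm neck. Under the cover a square cross pin, 19 x 3 x 3 mm, lies along x.
- wing (a point): Centre of the wing of the stud, 31 mm above the stud's origin (125 mm above the bench when the cover is shut and the stud stands out). Axes as stud.
- stud_push (a joint): Push of the stud, m: 0 = standing out on its spring (3 N, +0.3 N per mm). The receptacle under the cover sits at a different depth in each box: a pin out of line with its slot lands on its plate after 0.5 to 7 mm; in line it is right through after 6 mm more, and 1.5 mm on it meets the firm floor (8 to 14.5 mm). Turned and let go, it springs back 1.5 mm into a notch and stays (5 to 11.5 mm in).
- stud_turn (a joint): Angle of the stud, rad, growing clockwise seen from outside; 0 = wing along the box's x. The receptacle sits askew by an unseen amount: its slot lies between -0.26 and 0.26, and the pin enters only within 0.05 of it; probe or sweep to find it. The locking notch is 1.571 clockwise of the slot (catches within 0.2; a stop 0.3 past it). Starts between -0.3 and 0.3, stays where it is left.
- pliers: Red-handled pliers lying flat beside the box, 180 mm long, 14 mm high. Bystander. Origin under the pivot, x towards the jaws.
- jar: Small closed glass jar standing beside the box, 60 mm across, 75 mm high. Bystander. Origin under its centre.
- screwdriver: Screwdriver lying on the bench, 200 mm long. Bystander. Origin near its middle on the bench.
- level: Aluminium level standing on its edge, 400 x 22 x 50 mm. Bystander. Origin under its centre.
- funnel: Blue plastic funnel standing mouth down, 110 mm across, 118 mm high. Bystander. Origin under its centre.
- socket_case: Stainless steel socket set case with a press-button latch, 210 x 320 x 62 mm, shut. Bystander, does not move. Origin under its centre.

How it is judged:
By the outcome, as a careful person would: the job done as asked, in the order asked, and still so for the second after the job is handed in, with the robot touching nothing.
It also fails if it takes over 64 s, if anything falls off the work surface, if the arm or the gripper's body presses on something with over 40 N, if the wrist force passes 120 N, or if a joint passes its speed limit or range.

## Working session

There is one attempt and no reset: what is moved stays moved. The work goes in short steps, Python scripts to look and compute and a tool call to move; the robot and the scene stay as the last step left them, time stands still between calls to the robot, and variables do not carry over. Pictures are saved under pics/ and viewed, at most 12 in all, crops included, and the job is handed in when it is done.

Besides the shell and the picture viewer there is one more tool, called in YAML: its name, and indented under it one key for each argument. apply_moves: Moves the arm, as the interface text tells. Its arguments: {"type":"object","properties":{"commands":{"type":"array"}},"required":["commands"]}

```bash
mkdir -p pics; cat > h.py <<'E'
import numpy as np, cv2
from rig import manip
def cam(n):
    c=manip.calibration(n); K=np.array(c['mtx']); D=np.array(c['distortion'])
    if 'pose' in c: P=np.array(c['pose'])
    else:
        s=manip.state(); T=np.eye(4); T[:3,:3]=np.array(s['orientation']); T[:3,3]=s['position']; P=T@np.array(c['mount'])
    return K,D,P
def ray(c,p):
    K,D,P=c; u=cv2.undistortPoints(np.array([[p]],float),K,D)[0,0]
    return P[:3,3],P[:3,:3]@np.array([u[0],u[1],1.])
def atz(c,p,z):
    o,d=ray(c,p); return o+d*(z-o[2])/d[2]
def tri(cs):
    A=np.zeros((3,3));b=np.zeros(3)
    for c,p in cs:
        o,d=ray(c,p); d=d/np.linalg.norm(d); M=np.eye(3)-np.outer(d,d); A+=M;b+=M@o
    x=np.linalg.solve(A,b)
    r=[]
    for c,p in cs:
        o,d=ray(c,p); d=d/np.linalg.norm(d); v=x-o; r.append(np.linalg.norm(v-d*(v@d)))
    return x,r
def proj(c,X):
    K,D,P=c; Q=np.linalg.inv(P); return cv2.projectPoints(np.array(X,float).reshape(-1,3),cv2.Rodrigues(Q[:3,:3])[0],Q[:3,3],K,D)[0][:,0]
E
python3 - <<'E'
from h import *
np.set_printoptions(precision=3,suppress=True)
s=manip.state(); print({k:np.round(s[k],3) for k in s})
cs={}; pts={}
for n in ['scene','top','wrist']:
    c=cam(n); im=manip.snapshot(n); cv2.imwrite(f'pics/{n}0.png',im); cs[n]=c
    print(n,c[2])
for n in ['scene','top','wrist']:
    for l in ['box','cover_edge','stud','wing','jar','funnel','socket_case','level','pliers','screwdriver']:
        r=manip.spot_point(l,n)
        if r: pts.setdefault(l,{})[n]=r[0]['point']; print(n,l,np.round(r[0]['point'],1),round(r[0]['confidence'],2))
for l in pts:
    if len(pts[l])>1 : print(l,*tri([(cs[n],p) for n,p in pts[l].items()]))
E
```

```text
{'time': np.float64(0.0), 'joints': array([77.012, 18.44 , -4.016, 83.178,  1.296, 78.541, -3.259]), 'dq': array([-0.095,  0.053,  0.023,  0.074,  0.002,  0.079,  0.014]), 'joint_torque': array([  0.   , -49.358,  -0.382, -31.434,   0.013,   0.012,  -0.   ]), 'position': array([ 0.155, -0.631,  0.214]), 'orientation': array([[ 0.971,  0.239, -0.001],
       [ 0.239, -0.971,  0.002],
       [-0.   , -0.002, -1.   ]]), 'force': array([-0.356, -0.477,  0.209]), 'moment': array([ 0.062, -0.024, -0.031]), 'gripper_force': np.float64(0.0), 'finger_gap': np.float64(0.085)}
scene [[ 0.884  0.363 -0.295  0.875]
 [ 0.467 -0.681  0.564 -0.576]
 [ 0.004 -0.636 -0.771  0.934]
 [ 0.     0.     0.     1.   ]]
top [[ 0.03  -0.991  0.131  0.378]
 [-0.999 -0.033 -0.021  0.038]
 [ 0.025 -0.13  -0.991  1.206]
 [ 0.     0.     0.     1.   ]]
wrist [[ 0.238 -0.924 -0.299  0.231]
 [-0.971 -0.227 -0.072 -0.612]
 [-0.001  0.308 -0.951  0.373]
 [ 0.     0.     0.     1.   ]]
scene box [357.2 294.4] 0.77
scene cover_edge [332.8 233.9] 0.92
scene stud [343.6 244.3] 0.55
scene wing [354.5 234.8] 0.59
scene jar [
[... 532 characters left out ...]
_edge [ 0.607 -0.025  0.205] [np.float64(0.0007495498867337605), np.float64(0.000749549886733851)]
stud [ 0.629 -0.018  0.178] [np.float64(0.002327987499438282), np.float64(0.0023279874994382417)]
wing [ 0.645 -0.01   0.207] [np.float64(0.0006793726381361264), np.float64(0.000679372638136256)]
jar [ 0.567 -0.17   0.165] [np.float64(0.29166100621163116), np.float64(0.2916610062116311)]
socket_case [ 0.593  0.542 -0.017] [np.float64(0.00019104963601522315), np.float64(0.00019104963601528964)]
pliers [ 0.724 -0.157  0.008] [np.float64(0.003296719200168329), np.float64(0.0032967192001681998)]
screwdriver [ 0.519 -0.065 -0.002] [np.float64(0.0023846113593096194), np.float64(0.002384611359309719)]
```

View pics/scene0.png

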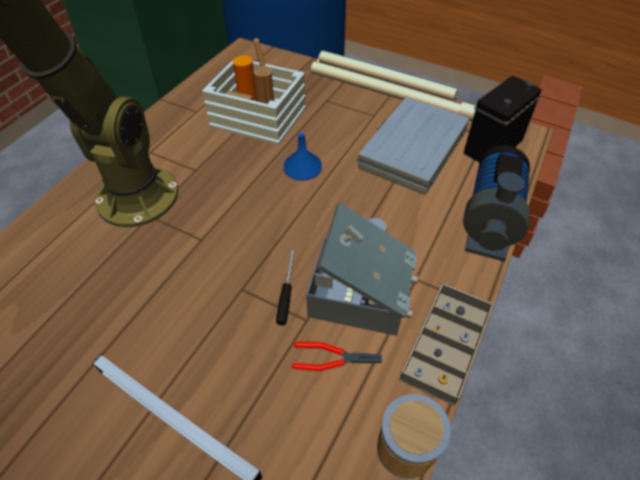

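View pics/top0.png

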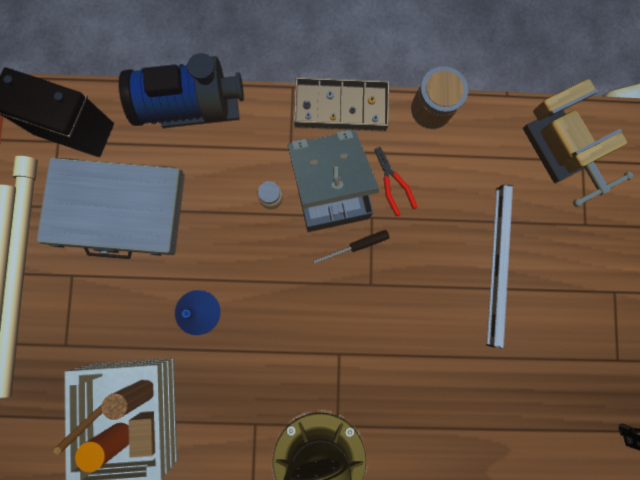

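The scene picture shows the cover ajar, with its free edge at about (333,234) towards the robot. The stud's wing is near (352,236). The top picture shows the box at (335,180), the jar at (270,195) to its left, the pliers at (395,180) to its right and the screwdriver in front at (350,245). I'm swinging over the box for a close look.

apply_moves:
  commands:
    - [[0,0,0],[0.03,-0.024,-0.015],-1]
    - [[0,0,0],[0.03,-0.024,-0.015],-1]
    - [[0,0,0],[0.03,-0.024,-0.015],-1]
    - [[0,0,0],[0.03,-0.024,-0.015],-1]
    - [[0,0,0],[0.03,-0.024,-0.015],-1]
    - [[0,0,0],[0.03,-0.024,-0.015],-1]
    - [[0,0,0],[0.03,-0.024,-0.015],-1]
    - [[0,0,0],[0.03,-0.024,-0.015],-1]

```text
time: 2.45
position: [0.343, -0.3862, 0.3362]
orientation: [[0.971, 0.238, 0.0], [0.238, -0.971, -0.001], [0.0, 0.001, -1.0]]
force: [1.0, -0.4, -0.2]
finger_gap: 0.0001
gripper_force: 0.0
```

apply_moves:
  commands:
    - [[0,0,0],[0.03,-0.024,-0.003],-1]
    - [[0,0,0],[0.03,-0.024,-0.003],-1]
    - [[0,0,0],[0.03,-0.024,-0.003],-1]
    - [[0,0,0],[0.03,-0.024,-0.003],-1]
    - [[0,0,0],[0.03,-0.024,-0.003],-1]
    - [[0,0,0],[0.03,-0.024,-0.003],-1]
    - [[0,0,0],[0.03,-0.024,-0.003],-1]
    - [[0,0,0],[0.03,-0.024,-0.003],-1]

```text
time: 3.25
position: [0.5303, -0.1426, 0.3597]
orientation: [[0.971, 0.238, 0.001], [0.238, -0.971, -0.001], [0.0, 0.001, -1.0]]
force: [0.6, -1.2, 0.2]
finger_gap: -0.0001
gripper_force: 0.0
```

apply_moves:
  commands:
    - [[0,0,0],[0.03,-0.024,0],-1]
    - [[0,0,0],[0.03,-0.024,0],-1]
    - [[0,0,0],[0.03,-0.024,0],-1]
    - [[0,0,0],[0.03,-0.024,0],-1]
    - [[0,0,0],[0,0,0],-1]
    - [[0,0,0],[0,0,0],-1]

```text
time: 3.85
position: [0.6233, -0.0209, 0.3588]
orientation: [[0.971, 0.241, -0.001], [0.241, -0.971, 0.0], [-0.001, -0.001, -1.0]]
force: [-0.1, -0.6, -0.1]
finger_gap: -0.0001
gripper_force: 0.0
```

```bash
python3 - <<'E'
from h import *
np.set_printoptions(precision=3,suppress=True)
cs={}; pts={}
for n in ['scene','top','wrist']:
    c=cam(n); im=manip.snapshot(n); cv2.imwrite(f'pics/{n}1.png',im); cs[n]=c
for l in ['box','cover_edge','stud','wing','jar','pliers','screwdriver']:
  for n in ['scene','top','wrist']:
        r=manip.spot_point(l,n)
        if r: pts.setdefault(l,{})[n]=r[0]['point']; print(n,l,np.round(r[0]['point'],1),round(r[0]['confidence'],2))
for l in pts:
    if len(pts[l])>1 : print(l,*tri([(cs[n],p) for n,p in pts[l].items()]))
E
```

```text
scene box [359.2 296.1] 0.71
top box [328.9 187.6] 0.84
wrist box [323.3 132.6] 0.81
scene cover_edge [332.7 233.5] 0.64
top cover_edge [343.  194.9] 0.72
wrist cover_edge [320.1 240.6] 0.69
scene stud [344.4 246.4] 0.51
top stud [337.7 183.2] 0.45
wrist stud [319.  199.8] 0.6
scene wing [352.9 231.7] 0.67
top wing [335.8 172.6] 0.67
wrist wing [319.7 181. ] 0.77
top jar [272.1 198.8] 0.94
wrist jar [191.9 132.1] 0.94
scene pliers [352.7 361.1] 0.64
wrist pliers [456.1 117.2] 0.56
scene screwdriver [290.9 290.4] 0.64
top screwdriver [354.  246.1] 0.47
wrist screwdriver [336.6 261.7] 0.84
box [ 0.667 -0.007  0.   ] [np.float64(0.00031729723859100635), np.float64(0.001449748529677384), np.float64(0.0015581314407159734)]
cover_edge [ 0.603 -0.026  0.207] [np.float64(0.0024120917859518382), np.float64(0.0027494323213992583), np.float64(0.003436315998020328)]
stud [ 0.63  -0.019  0.178] [np.float64(0.0036612544475757612), np.float64(0.005027226323329541), np.float64(0.005487151703706721)]
wing [ 0.646 -0.012  0.22 ] [np.float64(0.003444259622566656), np.float64(0.001921773697527643), np.float64(0.001651695415786838)]
jar [0.632 0.139 0.01 ] [np.float64(0.0009552574235016345), np.float64(0.0009552574235016099)]
pliers [ 0.722 -0.156 -0.004] [np.float64(0.0014424635073565389), np.float64(0.0014424635073564485)]
screwdriver [ 0.519 -0.067  0.003] [np.float64(0.0050560243381093), np.float64(0.0054830984068099135), np.float64(0.0066337197656538855)]
```

View pics/wrist1.png

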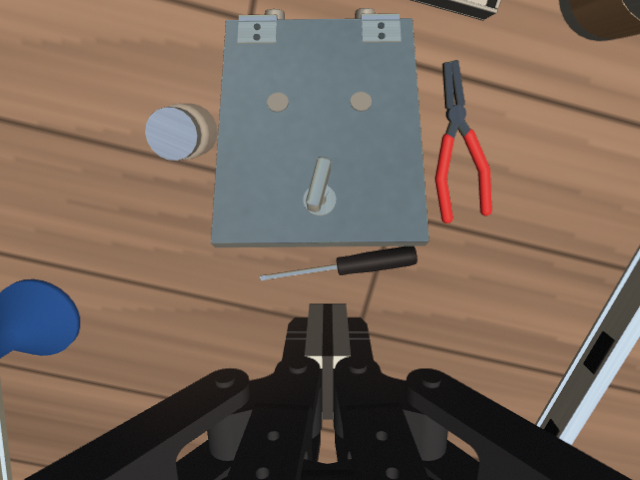

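The wrist picture shows the cover's free edge running level from (212,243) to (428,242). The wing is at about (319,180), leaning a little right at the top, and the stud's base is at (320,200). I'll fit box position, yaw and cover angle to all these points.

```bash
cat >> h.py <<'E'
def model(p):
    bx,by,yaw,a=p; R=np.array([[np.cos(yaw),-np.sin(yaw),0],[np.sin(yaw),np.cos(yaw),0],[0,0,1]])
    # cover coords: (dist from hinge, y, height over outer face)
    def C(d,y,h): 
        h=h+.004; return R@[.103-d*np.cos(a)+h*np.sin(a),y,.09+d*np.sin(a)+h*np.cos(a)]+[bx,by,0]
    return dict(box=np.array([bx,by,0]),cover_edge=C(.205,0,0),stud=C(.173,0,0),wing=C(.173,0,.031),cl=C(.205,.084,0),cr=C(.205,-.084,0)),C
E
python3 - <<'E'
from h import *
from scipy.optimize import least_squares
np.set_printoptions(precision=4,suppress=True)
obs=[('scene','box',359.2,296.1),('top','box',328.9,187.6),('wrist','box',323.3,132.6),('scene','cover_edge',332.7,233.5),('top','cover_edge',343,194.9),('wrist','cover_edge',320.1,240.6),('scene','stud',344.4,246.4),('top','stud',337.7,183.2),('wrist','stud',319,199.8),('scene','wing',352.9,231.7),('top','wing',335.8,172.6),('wrist','wing',319.7,181),('wrist','cl',212,243),('wrist','cr',428,242)]
cs={n:cam(n) for n in ['scene','top','wrist']}
def res(p):
    m,_=model(p); return np.concatenate([(proj(cs[n],m[l])[0]-[u,v]) for n,l,u,v in obs])
s=least_squares(res,[.667,-.007,.24,.55],loss='soft_l1',f_scale=2)
print(s.x,np.degrees(s.x[2:])); print(np.c_[[o[:0] or hash(0) for o in obs],res(s.x).reshape(-1,2)])
m,C=model(s.x); print(m); print('press',C(.195,-.05,0),C(.195,-.045,0)); m0,C0=model([*s.x[:3],0]); print(m0)
E
```

```text
[ 0.6666 -0.006   0.2406  0.5748] [13.7845 32.9347]
[[ 0.     -0.2945 -0.4691]
 [ 0.      0.1757  0.4428]
 [ 0.     -0.5998  0.3509]
 [ 0.     -0.977  -1.685 ]
 [ 0.     -3.1872  0.8502]
 [ 0.      0.3048 -1.0695]
 [ 0.      0.3509 -6.367 ]
 [ 0.     -1.0508  2.4211]
 [ 0.      1.5562  0.6302]
 [ 0.      0.8321  1.4847]
 [ 0.     -0.1278  2.5144]
 [ 0.      0.2099  4.2138]
 [ 0.     -0.6558 -3.4271]
 [ 0.      1.4752 -2.5095]]
{'box': array([ 0.6666, -0.006 ,  0.    ]), 'cover_edge': array([ 0.6016, -0.0219,  0.2048]), 'stud': array([ 0.6277, -0.0155,  0.1874]), 'wing': array([ 0.6441, -0.0115,  0.2134]), 'cl': array([0.5816, 0.0597, 0.2048]), 'cr': array([ 0.6217, -0.1035,  0.2048])}
press [ 0.6217 -0.0685  0.1994] [ 0.6205 -0.0636  0.1994]
{'box': array([ 0.6666, -0.006 ,  0.    ]), 'cover_edge': array([ 0.5675, -0.0303,  0.094 ]), 'stud': array([ 0.5986, -0.0226,  0.094 ]), 'wing': array([ 0.5986, -0.0226,  0.125 ]), 'cl': array([0.5475, 0.0513, 0.094 ]), 'cr': array([ 0.5875, -0.1118,  0.094 ])}
```

apply_moves:
  commands:
    - [[0,0,0],[-0.002,0.041,0.01],-1]
    - [[0,0,0],[0,0,0.04],-1]
    - [[0,0,0],[0,0,0.04],-1]
    - [[0,0,0],[0,0,0.03],-1]
    - [[0,0,0],[0,0,0.01],-1]
    - [[0,0,0],[0,0,0],-1]
    - [[0,0,0],[0,0,0],-1]

```text
time: 5.75
position: [0.632, -0.0622, 0.2311]
orientation: [[0.971, 0.239, 0.002], [0.239, -0.971, -0.0], [0.002, 0.001, -1.0]]
force: [0.2, 0.1, 1.0]
finger_gap: 0.0002
gripper_force: 0.0
```

apply_moves:
  commands:
    - [[0,0,0],[-0.001,0,0.008],-1]
    - [[0,0,0],[-0.0025,0,0.009],-1]
    - [[0,0,0],[-0.004,0,0.006],-1]
    - [[0,0,0],[-0.0035,0,0.0065],-1]
    - [[0,0,0],[-0.0045,0,0.009],-1]
    - [[0,0,0],[-0.004,0,0.0085],-1]
    - [[0,0,0],[-0.0035,0,0.009],-1]
    - [[0,0,0],[-0.003,0,0.0095],-1]

```text
time: 6.55
position: [0.6054, -0.0687, 0.163]
orientation: [[0.971, 0.238, 0.0], [0.238, -0.971, -0.0], [0.0, 0.0, -1.0]]
force: [0.2, 0.4, 1.3]
finger_gap: 0.0002
gripper_force: 0.3
```

apply_moves:
  commands:
    - [[0,0,0],[-0.0025,0,0.009],-1]
    - [[0,0,0],[-0.0025,0,0.009],-1]
    - [[0,0,0],[-0.0015,0,0.009],-1]
    - [[0,0,0],[-0.001,0,0.009],-1]
    - [[0,0,0],[-0.0005,0,0.008],-1]
    - [[0,0,0],[0,0,0.005],-1]
    - [[0,0,0],[0,0,0.003],-1]

```text
time: 7.25
position: [0.5979, -0.0703, 0.1111]
orientation: [[0.971, 0.239, -0.0], [0.239, -0.971, 0.0], [-0.0, -0.0, -1.0]]
force: [-0.1, 0.3, -0.0]
finger_gap: 0.0004
gripper_force: 0.0
```

apply_moves:
  commands:
    - [[0,0,0],[0,0,0.0015],-1]
    - [[0,0,0],[0,0,0.0015],-1]

```text
time: 7.45
position: [0.5983, -0.0704, 0.109]
orientation: [[0.971, 0.239, 0.001], [0.239, -0.971, -0.0], [0.001, 0.0, -1.0]]
force: [0.3, -0.0, 0.1]
finger_gap: 0.0001
gripper_force: 0.0
```

```bash
python3 - <<'E'
from h import *
s=manip.state(); print(s['position'],s['force'])
im=manip.snapshot('wrist'); cv2.imwrite('pics/wrist2.png',im)
im=manip.snapshot('scene'); cv2.imwrite('pics/scene2.png',im[170:370,230:480].repeat(2,0).repeat(2,1))
E
```

```text
[ 0.59834462 -0.07036172  0.10898594] [ 0.31126698 -0.04310918  0.13894039]
```

View pics/scene2.png

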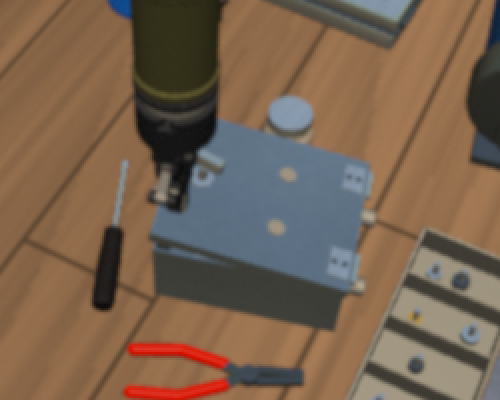

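The cover has followed the fingers and is almost shut, with its front edge just above the box rim near (160,240) in the crop. I'll press on until it resists.

apply_moves:
  commands:
    - [[0,0,0],[0,0,0.0015],-1]
    - [[0,0,0],[0,0,0.0015],-1]
    - [[0,0,0],[0,0,0],-1]

```text
time: 7.85
position: [0.5979, -0.0705, 0.1056]
orientation: [[0.971, 0.238, -0.0], [0.238, -0.971, -0.0], [-0.0, -0.0, -1.0]]
force: [0.8, -0.5, 0.2]
finger_gap: 0.0002
gripper_force: 0.0
```

apply_moves:
  commands:
    - [[0,0,0],[0,0,0.0015],-1]
    - [[0,0,0],[0,0,0],-1]

```text
time: 8.05
position: [0.5979, -0.0705, 0.1041]
orientation: [[0.971, 0.238, -0.0], [0.238, -0.971, -0.0], [-0.0, 0.0, -1.0]]
force: [-0.3, 0.7, 0.4]
finger_gap: -0.0
gripper_force: 0.0
```

apply_moves:
  commands:
    - [[0,0,0],[0,0,0.0015],-1]
    - [[0,0,0],[0,0,0],-1]

```text
time: 8.25
position: [0.5979, -0.0704, 0.1026]
orientation: [[0.971, 0.238, -0.0], [0.238, -0.971, -0.0], [-0.0, -0.0, -1.0]]
force: [0.2, -1.5, -0.6]
finger_gap: -0.0002
gripper_force: 0.0
```

```bash
python3 - <<'E'
from h import *
a=manip.snapshot('wrist')
b=manip.snapshot('scene')[200:320,280:440]
o=np.zeros((480,800,3),np.uint8); o[:,:400]=cv2.resize(a[:,60:560],(400,384)).__class__((480,400,3),np.uint8)*0
o[:384,:400]=cv2.resize(a[:,60:560],(400,384)); o[:300,400:]=cv2.resize(b,(400,300),interpolation=cv2.INTER_CUBIC)
cv2.imwrite('pics/m3.png',o)
for l in ['cover_edge','wing','stud']:
    for n in ['scene','wrist']:
        r=manip.spot_point(l,n); print(l,n,[(np.round(q['point'],1),round(q['confidence'],2)) for q in r[:1]])
E
```

```text
cover_edge scene [(array([314.2, 256.9]), 0.92)]
cover_edge wrist [(array([208.7, 367.3]), 0.63)]
wing scene [(array([334.5, 252.5]), 0.47)]
wing wrist [(array([174.7, 317.8]), 0.75)]
stud scene [(array([328.6, 261.3]), 0.59)]
stud wrist [(array([202.2, 290.3]), 0.79)]
```

View pics/m3.png

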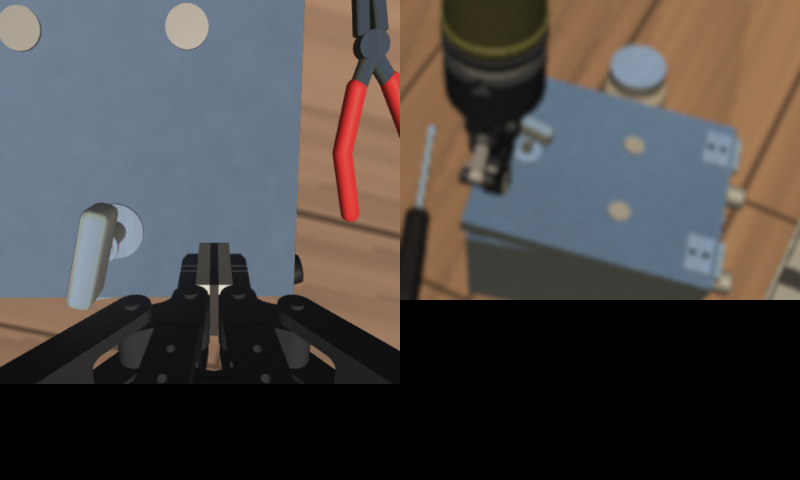

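The fingers stand on the cover, with the wing on their left in the wrist view at (100,255) and a gap line still visible at the front in the scene view. I'll fit the cover angle with the box pose fixed.

```bash
python3 - <<'E'
from h import *
from scipy.optimize import least_squares
cs={n:cam(n) for n in ['scene','wrist']}
obs=[('scene','cover_edge',314.2,256.9),('scene','stud',328.6,261.3),('scene','wing',334.5,252.5),('wrist','cover_edge',208.7,367.3),('wrist','wing',174.7,317.8),('wrist','stud',202.2,290.3)]
for a in [0,.03,.06,.1]:
    m,_=model([.6666,-.006,.2406,a]); print(a,[np.round(proj(cs[n],m[l])[0]-[u,v],1).tolist() for n,l,u,v in obs])
print(tri([(cs[n],p) for n,p in [('scene',(314.2,256.9)),('wrist',(208.7,367.3))]]))
E
```

```text
0 [[0.8, 5.2], [0.9, 3.7], [-4.8, 3.7], [14.5, -30.5], [21.2, -15.5], [15.2, -20.5]]
0.03 [[0.9, 3.5], [1.0, 2.3], [-4.3, 2.3], [11.1, -23.5], [16.4, -11.7], [12.1, -16.3]]
0.06 [[1.0, 1.8], [1.2, 0.9], [-3.6, 0.9], [7.6, -16.5], [11.3, -8.2], [8.7, -12.2]]
0.1 [[1.4, -0.5], [1.6, -1.0], [-2.7, -0.9], [2.3, -7.0], [3.8, -3.9], [3.9, -6.9]]
(array([ 0.56503194, -0.02986548,  0.11206071]), [np.float64(0.0011821951771857006), np.float64(0.0011821951771857826)])
```

```bash
python3 - <<'E'
from h import *
s=manip.state(); R=np.array(s['orientation']); t=np.array(s['position'])
b=manip.snapshot('scene'); a=manip.snapshot('wrist')
pw=cam('wrist'); ps=cam('scene')
m,C=model([.6666,-.006,.2406,0.09])
b2=cv2.resize(b[210:310,270:370],(500,500),interpolation=cv2.INTER_CUBIC); a2=cv2.resize(a[250:430,220:400],(300,300))
for off,col in [(0,(0,255,0)),(.014,(0,0,255))]:
    p=t+R@[0,0,off]; q=proj(ps,p)[0]; w=proj(pw,p)[0]; print(off,q,w)
    cv2.circle(b2,tuple(int(x) for x in (q-[270,210])*5),4,col,-1); cv2.circle(a2,tuple(int(x) for x in (w-[220,250])*300/180),3,col,-1)
for aa,col in [(0,(255,255,0)),(.09,(0,255,255))]:
    m,C=model([.6666,-.006,.2406,aa]); q=proj(ps,[m['cl'],m['cr'],C(.0,-.084,0)]); cv2.polylines(b2,[((q-[270,210])*5).astype(int)],False,col,1)
o=np.zeros((500,800,3),np.uint8); o[:,:500]=b2; o[:300,500:]=a2; cv2.imwrite('pics/m4.png',o)
E
```

```text
0 [318.65742295 278.77479812] [327.22632576 304.78501674]
0.014 [318.69100905 282.59056991] [327.21545428 290.57022728]
```

View pics/m4.png

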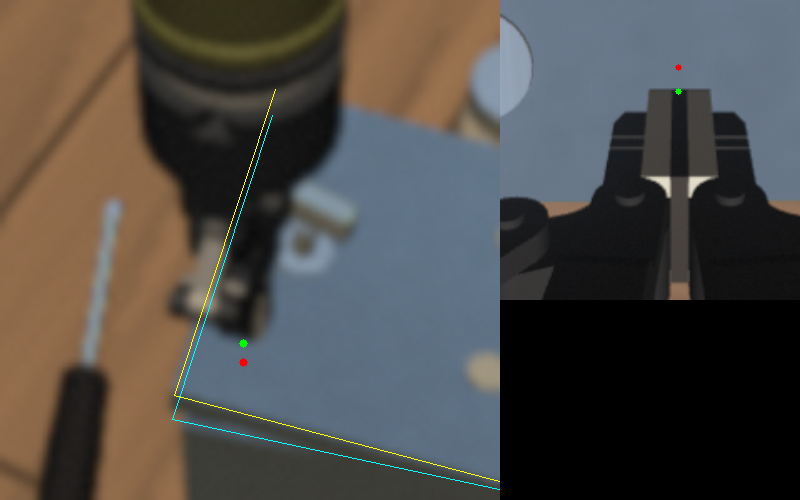

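The visible fingertips end at or slightly behind the reported TCP (green dot), not 14 mm ahead of it (red dot). The cover is still about 0.09 rad open, which fits. I'll keep pressing down slowly and watch the force.

apply_moves:
  commands:
    - [[0,0,0],[0,0,0.003],-1]
    - [[0,0,0],[0,0,0.003],-1]
    - [[0,0,0],[0,0,0.003],-1]

```text
time: 9.05
position: [0.5979, -0.0705, 0.0934]
orientation: [[0.971, 0.238, -0.0], [0.238, -0.971, -0.0], [-0.0, 0.0, -1.0]]
force: [-0.3, -0.3, -0.5]
finger_gap: 0.0005
gripper_force: 0.0
```

apply_moves:
  commands:
    - [[0,0,0],[0,0,0.002],-1]
    - [[0,0,0],[0,0,0.002],-1]

```text
time: 9.25
position: [0.5979, -0.0704, 0.0895]
orientation: [[0.971, 0.238, -0.0], [0.238, -0.971, 0.0], [-0.0, -0.0, -1.0]]
force: [0.2, 0.9, 0.2]
finger_gap: 0.0002
gripper_force: 0.0
```

```bash
python3 - <<'E'
from h import *
cs={n:cam(n) for n in ['scene','wrist','top']}
print(manip.state()['position'],manip.state()['force'],manip.state()['joint_torque'])
for n in cs: manip.snapshot(n)
for l in ['cover_edge','wing','stud']:
    P=[]
    for n in ['scene','wrist']:
        r=manip.spot_point(l,n)
        if not r: continue
        p=r[0]['point']; P.append((cs[n],p))
        print(l,n,np.round(p,1),[np.round(proj(cs[n],model([.6666,-.006,.2406,a])[0][l])[0]-p,1).tolist() for a in (0,.05,.1)])
    if len(P)>1: print(tri(P))
E
```

```text
[ 0.59792892 -0.07042483  0.08946502] [0.20288874 0.90216877 0.16061037] [ 2.91094958e-02 -4.39754105e+01 -6.48005337e+00 -2.82768488e+01
 -2.82920402e-03  1.73275522e-02  1.06061774e-02]
cover_edge wrist [208.8 370.4] [[7.0, -17.1], [0.4, -3.6], [-7.1, 10.4]]
wing scene [333.7 254.5] [[-4.0, 1.7], [-3.1, -0.6], [-1.9, -2.9]]
wing wrist [177.9 330.5] [[6.0, -10.1], [-3.8, -2.2], [-15.1, 5.4]]
(array([ 0.60936814, -0.02735089,  0.14530671]), [np.float64(0.001652985199492941), np.float64(0.0016529851994930387)])
stud scene [327.9 266.3] [[1.6, -1.3], [1.8, -3.7], [2.3, -6.0]]
stud wrist [198.2 294.8] [[11.0, -12.7], [4.8, -4.5], [-2.2, 3.5]]
(array([ 0.59091532, -0.01895651,  0.08481472]), [np.float64(0.003419599553170514), np.float64(0.0034195995531705876)])
```

apply_moves:
  commands:
    - [[0,0,0],[0,0,0.002],-1]
    - [[0,0,0],[0,0,0.002],-1]

```text
time: 9.9
position: [0.5981, -0.0705, 0.0857]
orientation: [[0.971, 0.238, 0.0], [0.238, -0.971, -0.0], [0.0, 0.0, -1.0]]
force: [-0.3, -0.5, -0.8]
finger_gap: -0.0
gripper_force: 0.0
```

apply_moves:
  commands:
    - [[0,0,0],[0,0,0.002],-1]
    - [[0,0,0],[0,0,0],-1]

```text
time: 10.1
position: [0.5977, -0.0705, 0.0833]
orientation: [[0.971, 0.238, -0.001], [0.238, -0.971, 0.0], [-0.001, -0.0, -1.0]]
force: [0.2, 0.5, -0.3]
finger_gap: 0.0002
gripper_force: 0.0
```

apply_moves:
  commands:
    - [[0,0,0],[0,0,0.002],-1]
    - [[0,0,0],[0,0,0],-1]

```text
time: 10.3
position: [0.5978, -0.0704, 0.0815]
orientation: [[0.971, 0.239, -0.0], [0.239, -0.971, 0.0], [-0.0, -0.0, -1.0]]
force: [-0.5, -0.7, 0.5]
finger_gap: -0.0003
gripper_force: 0.0
```

```bash
python3 - <<'E'
from h import *
s=manip.state(); R=np.array(s['orientation']); t=np.array(s['position'])
b=manip.snapshot('scene'); a=manip.snapshot('wrist')
pw=cam('wrist'); ps=cam('scene')
b2=cv2.resize(b[215:305,275:365],(450,450),interpolation=cv2.INTER_CUBIC); a2=cv2.resize(a[180:480,130:480],(350,300))
for n in ('scene','wrist'):
    for l in ('cover_edge','wing','stud'):
        r=manip.spot_point(l,n)
        if r: p=np.array(r[0]['point']); print(n,l,np.round(p,1),[np.round(proj(ps if n=='scene' else pw,model([.6666,-.006,.2406,q])[0][l])[0]-p,1).tolist() for q in (0,.05)])
for aa,col in [(0,(255,255,0))]:
    m,C=model([.6666,-.006,.2406,aa]); q=proj(pw,[m['cl'],m['cr'],C(.0,-.084,0)]); cv2.polylines(a2,[((q-[130,180])).astype(int)],False,col,1)
o=np.zeros((450,800,3),np.uint8); o[:,:450]=b2; o[:300,450:]=a2; cv2.imwrite('pics/m5.png',o)
E
```

```text
scene cover_edge [315.3 260.8] [[-0.3, 1.3], [-0.1, -1.6]]
scene wing [329.1 255. ] [[0.6, 1.2], [1.5, -1.1]]
scene stud [287.3 290.1] [[42.2, -25.1], [42.4, -27.5]]
wrist cover_edge [208.7 370.5] [[2.3, -6.3], [-4.9, 8.6]]
wrist wing [176.4 333.7] [[-0.6, -0.9], [-11.6, 8.4]]
wrist stud [202.3 295.2] [[1.4, -4.7], [-5.4, 4.3]]
```

View pics/m5.png

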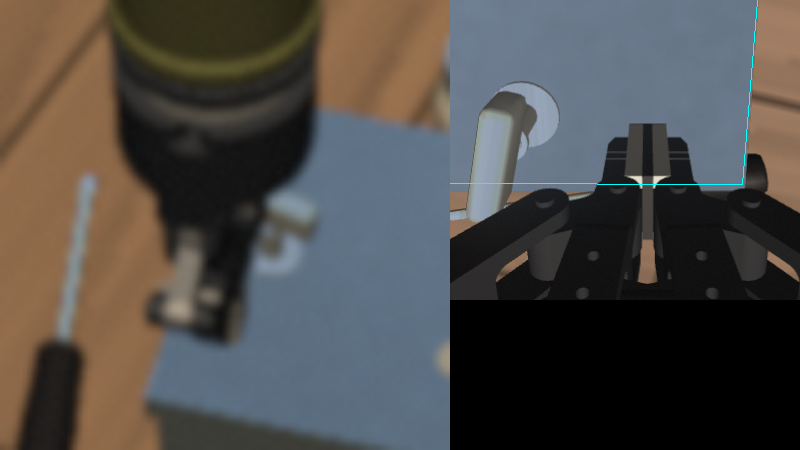

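apply_moves:
  commands:
    - [[0,0,0],[0,0,0.001],-1]
    - [[0,0,0],[0,0,0],-1]

```text
time: 10.9
position: [0.5979, -0.0704, 0.0806]
orientation: [[0.971, 0.239, -0.0], [0.239, -0.971, -0.0], [-0.0, -0.0, -1.0]]
force: [-0.2, -0.4, 0.6]
finger_gap: 0.0002
gripper_force: 0.0
```

apply_moves:
  commands:
    - [[0,0,0],[0,0,0.001],-1]
    - [[0,0,0],[0,0,0],-1]

```text
time: 11.1
position: [0.5979, -0.0704, 0.0796]
orientation: [[0.971, 0.239, -0.0], [0.239, -0.971, -0.0], [-0.0, -0.0, -1.0]]
force: [-0.7, -0.2, 0.6]
finger_gap: 0.0002
gripper_force: 0.0
```

apply_moves:
  commands:
    - [[0,0,0],[0,0,0.001],-1]
    - [[0,0,0],[0,0,0],-1]

```text
time: 11.3
position: [0.5979, -0.0704, 0.0786]
orientation: [[0.971, 0.239, -0.0], [0.239, -0.971, 0.0], [-0.0, -0.0, -1.0]]
force: [-1.1, -0.0, -1.0]
finger_gap: -0.0001
gripper_force: 0.0
```

apply_moves:
  commands:
    - [[0,0,0],[0,0,0.001],-1]
    - [[0,0,0],[0,0,0],-1]

```text
time: 11.5
position: [0.5981, -0.0705, 0.0782]
orientation: [[0.971, 0.238, 0.0], [0.238, -0.971, -0.0], [0.0, 0.0, -1.0]]
force: [-0.8, -0.2, 2.7]
finger_gap: 0.0
gripper_force: 1.3
```

```bash
cat > look.py <<'E'
from h import *
def look(cams=('scene','wrist'),ls=('cover_edge','wing','stud','box'),qs=(0,.03)):
    cs={n:cam(n) for n in cams}
    for n in cams: manip.snapshot(n)
    for n in cams:
        for l in ls:
            r=manip.spot_point(l,n)
            if r: p=np.array(r[0]['point']); print(n,l,np.round(p,1),round(r[0]['confidence'],2),[np.round(proj(cs[n],model([.6666,-.006,.2406,q])[0][l])[0]-p,1).tolist() for q in qs])
E
python3 - <<'E'
from look import *
s=manip.state(); print(s['position'],s['force'],s['joint_torque'])
look()
E
```

```text
[ 0.59812858 -0.07050702  0.07816915] [-0.82884338 -0.231492    2.70894286] [-5.72932244e-02 -4.29525876e+01 -6.40475839e+00 -2.72879612e+01
  5.08143066e-02 -3.31563307e-01 -3.21153908e-03]
scene cover_edge [312.5 264.5] 0.92 [[2.5, -2.4], [2.6, -4.1]]
scene wing [331.1 255.5] 0.47 [[-1.4, 0.7], [-0.9, -0.7]]
scene stud [330.2 269.3] 0.58 [[-0.7, -4.3], [-0.6, -5.7]]
wrist cover_edge [208.  372.3] 0.77 [[0.4, -2.4], [-4.0, 6.8]]
wrist wing [176.2 340.1] 0.91 [[-4.8, -0.9], [-11.5, 5.2]]
wrist stud [209.7 374.4] 0.61 [[-8.9, -79.6], [-13.1, -73.8]]
wrist box [241.1 102. ] 0.64 [[-2.1, -4.9], [-2.1, -4.9]]
```

Force is now 2.7 N and z lags the command, so the cover is meeting its seat. I'll press a little more.

apply_moves:
  commands:
    - [[0,0,0],[0,0,0.001],-1]
    - [[0,0,0],[0,0,0],-1]

```text
time: 12.2
position: [0.5982, -0.0704, 0.0781]
orientation: [[0.971, 0.239, 0.0], [0.239, -0.971, -0.001], [0.0, 0.001, -1.0]]
force: [-4.0, 0.1, 10.7]
finger_gap: -0.0004
gripper_force: 5.3
```

apply_moves:
  commands:
    - [[0,0,0],[0,0,0.001],-1]
    - [[0,0,0],[0,0,0],-1]

```text
time: 12.4
position: [0.5982, -0.0705, 0.078]
orientation: [[0.971, 0.238, 0.0], [0.238, -0.971, -0.001], [-0.0, 0.001, -1.0]]
force: [-6.3, 0.5, 15.3]
finger_gap: -0.0004
gripper_force: 7.9
```

The cover is shut: 15 N with z steady. Touching down on it at z = 0.094 with the TCP at 0.078 puts the shut fingertips about 16 mm behind the reported TCP, and I'll use that offset. Next I lift off, open, and look at the wing from near.

apply_moves:
  commands:
    - [[0,0,0],[0,0,-0.01],-1]
    - [[0,0,0],[0,0,-0.035],-1]
    - [[0,0,0],[0,0,-0.04],-1]
    - [[0,0,0],[-0.017,-0.023,-0.015],1]
    - [[0,0,0],[-0.018,-0.023,0],1]
    - [[0,0,0],[0,0,0],1]
    - [[0,0,0],[0,0,0],1]

```text
time: 13.1
position: [0.553, -0.0343, 0.1758]
orientation: [[0.971, 0.239, 0.001], [0.239, -0.971, -0.001], [0.0, 0.001, -1.0]]
force: [0.1, -0.1, -0.6]
finger_gap: 0.0581
gripper_force: 0.0
```

```bash
python3 - <<'E'
from look import *
s=manip.state(); print(s['position'],s['force'],s['finger_gap'])
look(('wrist','scene','top'))
K=cam('wrist'); r=manip.masks_of('stud','wrist'); im=manip.snapshot('wrist')
m=model([.6666,-.006,.2406,0])[0]
for q in r[:2]: print(q['box'],q['confidence'],q['region'].sum())
print(proj(K,[m['stud'],m['wing'],m['cover_edge']]))
for k in ('cl','cr'): cv2.circle(im,tuple(int(x) for x in proj(K,m[k])[0]),4,(0,255,255),1)
for k,c in (('stud',(0,255,0)),('wing',(0,0,255)),('cover_edge',(255,0,0))): cv2.circle(im,tuple(int(x) for x in proj(K,m[k])[0]),2,c,-1)
if r: cv2.drawContours(im,cv2.findContours(r[0]['region'].astype(np.uint8),0,2)[0],-1,(255,0,255),1)
cv2.imwrite('pics/w6.png',im)
E
```

```text
[ 0.5529922  -0.03425317  0.17575376] [ 0.14874287 -0.10769957 -0.58020572] 0.058070040035154064
wrist cover_edge [325.9 225.3] 0.58 [[0.5, -6.9], [0.5, -4.5]]
wrist wing [329.1 174.7] 0.61 [[-2.7, -3.5], [-2.7, -4.3]]
wrist stud [322.2 163.7] 0.87 [[4.2, -0.8], [4.2, 0.1]]
wrist box [326.9  51.5] 0.89 [[-0.5, -3.8], [-0.5, -3.8]]
scene cover_edge [314.7 262.8] 0.58 [[0.3, -0.7], [0.4, -2.4]]
scene wing [328.6 257.6] 0.57 [[1.1, -1.4], [1.6, -2.8]]
scene stud [327.1 268.5] 0.5 [[2.4, -3.5], [2.5, -4.9]]
scene box [357.4 292.1] 0.62 [[1.5, 3.5], [1.5, 3.5]]
top box [330.7 184.2] 0.67 [[-1.6, 3.8], [-1.6, 3.8]]
[310.2, 132.8, 36.5, 81.2] 0.84 1756
[[326.74264842 163.03885922]
 [326.69971915 171.36847533]
 [326.77927749 218.495539  ]]
```

View pics/w6.png

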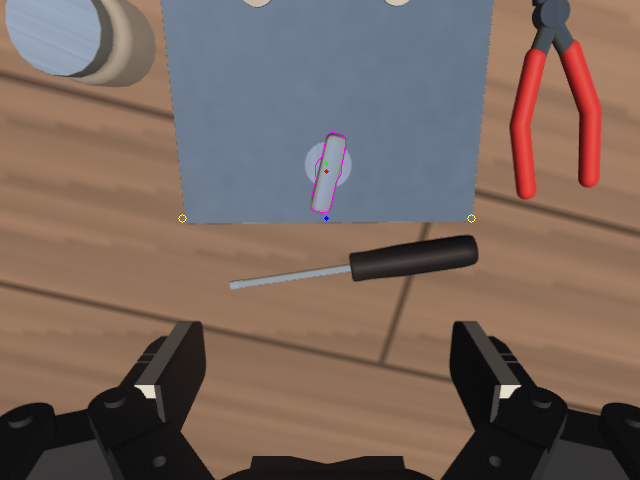

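The wrist picture shows the cover shut with its free edge at row 222, and the wing bar running from (320,210) to (335,138). That is about +0.2 rad clockwise of the box's x, with its centre within about 1 mm of the model. I'll move over it, turn 0.2 and descend with the gripper open.

apply_moves:
  commands:
    - [[0,0,0],[0.023,0,0],1]
    - [[0,0,0],[0.023,0,0],1]
    - [[0,0,0.1],[0,0,0.01],1]
    - [[0,0,0.1],[0,0,0.02],1]
    - [[0,0,0],[0,0,0.03],1]
    - [[0,0,0],[0,0,0.015],1]
    - [[0,0,0],[0,0,0.004],1]
    - [[0,0,0],[0,0,0],1]

```text
time: 14.75
position: [0.5977, -0.0231, 0.0967]
orientation: [[0.999, 0.041, -0.001], [0.041, -0.999, 0.0], [-0.001, -0.0, -1.0]]
force: [-0.0, -1.3, 0.5]
finger_gap: 0.0851
gripper_force: 0.0
```

```bash
python3 - <<'E'
from look import *
s=manip.state(); print(s['position'],s['force'],s['finger_gap'])
im=manip.snapshot('wrist'); K=cam('wrist'); m=model([.6666,-.006,.2406,0])[0]
for k,c in (('stud',(0,255,0)),('wing',(0,0,255))): cv2.circle(im,tuple(int(x) for x in proj(K,m[k])[0]),2,c,-1)
cv2.imwrite('pics/w7.png',im[200:480,60:600])
E
```

```text
[ 0.59765309 -0.02311168  0.09671251] [-0.04416789 -1.27529489  0.47583755] 0.08513034558986965
```

View pics/w7.png

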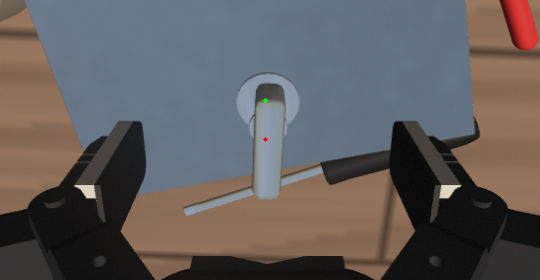

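The wing is centred between the open pads and lines up with them within 2°, with its bar at crop columns 255 to 283. I'm closing on it.

apply_moves:
  commands:
    - [[0,0,0],[0,0,0],-1]
    - [[0,0,0],[0,0,0],-1]
    - [[0,0,0],[0,0,0],-1]
    - [[0,0,0],[0,0,0],-1]
    - [[0,0,0],[0,0,0],-1]
    - [[0,0,0],[0,0,0],-1]
    - [[0,0,0],[0,0,0],-1]
    - [[0,0,0],[0,0,0],-1]

```text
time: 15.6
position: [0.5979, -0.0233, 0.0971]
orientation: [[0.999, 0.041, 0.0], [0.041, -0.999, -0.0], [0.0, 0.0, -1.0]]
force: [-0.6, -0.5, 2.9]
finger_gap: 0.0085
gripper_force: 60.6
```

```bash
python3 - <<'E'
from look import *
s=manip.state(); print(s['position'],s['force'],s['moment'],s['finger_gap'],s['joints'])
im=manip.snapshot('wrist')
cv2.imwrite('pics/w8.png',cv2.resize(im[220:400,220:440],None,fx=2,fy=2))
E
```

```text
[ 0.59785964 -0.02326659  0.09709911] [-0.62087455 -0.49230409  2.9055697 ] [-0.10423548  0.13580839 -0.02370195] 0.008540492518494845 [ 29.23974995  20.71879771 -35.6551565   97.87206725  13.10890806
  65.60328722 -97.78166643]
```

View pics/w8.png

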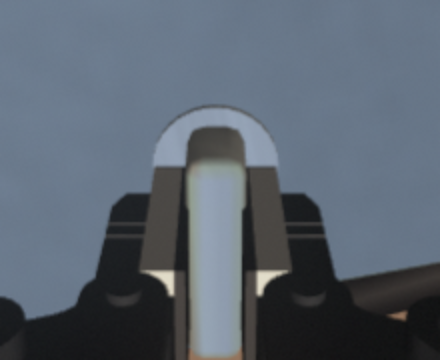

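The wing is gripped and centred (60 N), but joint 7 stands at -98° and clockwise turning probably drives it further negative, past its range. I'll let go, rise and test the sign. If that is so, I'll regrasp half a turn round.

apply_moves:
  commands:
    - [[0,0,0],[0,0,0],1]
    - [[0,0,0],[0,0,0],1]
    - [[0,0,0],[0,0,0],1]
    - [[0,0,0],[0,0,-0.02],1]
    - [[0,0,0],[0,0,-0.03],1]
    - [[0,0,-0.14],[0,0,0],1]
    - [[0,0,-0.14],[0,0,0],1]

```text
time: 16.35
position: [0.5985, -0.023, 0.148]
orientation: [[0.947, 0.321, 0.002], [0.321, -0.947, -0.0], [0.002, 0.001, -1.0]]
force: [-0.9, -0.8, -0.5]
finger_gap: 0.0854
gripper_force: 0.0
```

```bash
python3 -c "
from h import *
s=manip.state(); print(np.round(s['joints'],1),s['position'],s['finger_gap'])"
```

```text
[ 31.9  18.5 -38.8  94.8  12.2  70.9 -80.8] [ 0.59846977 -0.02296881  0.14795486] 0.08538385545781821
```

apply_moves:
  commands:
    - [[0,0,-0.143],[0,0,0],1]
    - [[0,0,-0.143],[0,0,0],1]
    - [[0,0,-0.143],[0,0,0],1]
    - [[0,0,-0.143],[0,0,0],1]
    - [[0,0,-0.143],[0,0,0],1]
    - [[0,0,-0.143],[0,0,0],1]
    - [[0,0,-0.143],[0,0,0],1]
    - [[0,0,-0.143],[0,0,0],1]

```text
time: 17.15
position: [0.5976, -0.0231, 0.1466]
orientation: [[0.1, 0.995, -0.0], [0.995, -0.1, -0.0], [-0.0, -0.0, -1.0]]
force: [0.0, -0.1, 0.2]
finger_gap: 0.0853
gripper_force: 0.0
```

apply_moves:
  commands:
    - [[0,0,-0.143],[0,0,0],1]
    - [[0,0,-0.143],[0,0,0],1]
    - [[0,0,-0.143],[0,0,0],1]
    - [[0,0,-0.143],[0,0,0],1]
    - [[0,0,-0.143],[0,0,0],1]
    - [[0,0,-0.143],[0,0,0],1]
    - [[0,0,-0.143],[0,0,0],1]
    - [[0,0,-0.143],[0,0,0],1]

```text
time: 17.95
position: [0.5977, -0.0232, 0.1466]
orientation: [[-0.864, 0.503, -0.0], [0.503, 0.864, -0.0], [0.0, -0.0, -1.0]]
force: [-0.6, -0.4, 0.5]
finger_gap: 0.0854
gripper_force: 0.0
```

apply_moves:
  commands:
    - [[0,0,-0.143],[0,0,0],1]
    - [[0,0,-0.143],[0,0,0],1]
    - [[0,0,-0.143],[0,0,0],1]
    - [[0,0,-0.143],[0,0,0],1]
    - [[0,0,0],[0,0,0],1]
    - [[0,0,0],[0,0,0],1]

```text
time: 18.55
position: [0.5976, -0.0232, 0.1465]
orientation: [[-0.999, -0.036, -0.0], [-0.036, 0.999, 0.0], [0.0, 0.0, -1.0]]
force: [0.7, 0.1, 0.2]
finger_gap: 0.0853
gripper_force: 0.0
```

```bash
python3 -c "
from h import *
s=manip.state(); print(s['time'],np.round(s['joints'],1),s['position'],s['orientation'],s['finger_gap'])
K=cam('wrist'); manip.snapshot('wrist'); m=model([.6666,-.006,.2406,0])[0]
for l in ('wing','stud'):
    r=manip.spot_point(l,'wrist'); print(l,[(q['point'],q['confidence']) for q in r[:1]],proj(K,m[l]))
r=manip.masks_of('stud','wrist')[:1]
if r: print(r[0]['box'],cv2.minAreaRect(np.argwhere(r[0]['region'])[:,::-1].astype(np.float32)))
"
```

```text
18.55 [ 51.9  30.  -68.4  94.2  28.6  75.7  70.8] [ 0.59763837 -0.02319541  0.1465491 ] [[-9.99362414e-01 -3.57016430e-02 -3.97927761e-04]
 [-3.57017904e-02  9.99362419e-01  3.69853768e-04]
 [ 3.84469663e-04  3.83824688e-04 -9.99999852e-01]] 0.08534962975064027
wing [([327.7, 284.8], 0.98)] [[328.69517473 288.25425782]]
stud [([324.5, 263.6], 0.87)] [[328.48692731 264.12261163]]
[312.4, 244.6, 27.9, 86.6] ((327.0, 286.5), (87.0, 28.0), 90.0)
```

apply_moves:
  commands:
    - [[0,0,0],[0,0,0.03],1]
    - [[0,0,0],[0,0,0.0195],1]
    - [[0,0,0],[0,0,0],-1]
    - [[0,0,0],[0,0,0],-1]
    - [[0,0,0],[0,0,0],-1]
    - [[0,0,0],[0,0,0],-1]
    - [[0,0,0],[0,0,0],-1]
    - [[0,0,0],[0,0,0],-1]

```text
time: 19.55
position: [0.5982, -0.0232, 0.0981]
orientation: [[-0.999, -0.039, 0.001], [-0.039, 0.999, -0.0], [-0.001, -0.0, -1.0]]
force: [1.0, 0.1, 2.6]
finger_gap: 0.0089
gripper_force: 61.5
```

apply_moves:
  commands:
    - [[0,0,0],[0,0,0],-1]
    - [[0,0,0],[0,0,0],-1]

```text
time: 19.75
position: [0.5982, -0.0232, 0.0978]
orientation: [[-0.999, -0.039, 0.001], [-0.039, 0.999, -0.0], [-0.001, -0.0, -1.0]]
force: [-0.0, -0.1, 1.9]
finger_gap: 0.0084
gripper_force: 61.5
```

```bash
cat > st.py <<'E'
from h import *
np.set_printoptions(precision=3,suppress=True)
s=manip.state(); R=s['orientation']; yaw=np.arctan2(-R[1][0],-R[0][0])
print('t',s['time'],'pos',np.array(s['position']),'F',np.array(s['force']),'M',np.array(s['moment']),'gap',s['finger_gap'],'grip',s['gripper_force'],'stud turn',.2406-yaw,'j',np.round(s['joints'],1))
E
python3 st.py
```

```text
t 19.75 pos [ 0.598 -0.023  0.098] F [-0.032 -0.057  1.85 ] M [-0.061 -0.103 -0.006] gap 0.00835204369649259 grip 61.5010142326355 stud turn 0.20152292433718222 j [ 50.3  32.5 -66.1  97.2  31.3  71.2  69.2]
```

apply_moves:
  commands:
    - [[0,0,0],[0,0,0.001],-1]
    - [[0,0,0],[0,0,0],-1]

```text
time: 19.95
position: [0.5982, -0.0232, 0.0965]
orientation: [[-0.999, -0.039, 0.001], [-0.039, 0.999, -0.0], [-0.001, -0.0, -1.0]]
force: [1.9, -1.1, 3.7]
finger_gap: 0.0083
gripper_force: 61.6
```

apply_moves:
  commands:
    - [[0,0,0],[0,0,0.001],-1]
    - [[0,0,0],[0,0,0],-1]

```text
time: 20.15
position: [0.5982, -0.0232, 0.0957]
orientation: [[-0.999, -0.039, 0.001], [-0.039, 0.999, -0.0], [-0.001, -0.0, -1.0]]
force: [0.6, -0.6, 4.8]
finger_gap: 0.0088
gripper_force: 61.9
```

apply_moves:
  commands:
    - [[0,0,0],[0,0,0.001],-1]
    - [[0,0,0],[0,0,0],-1]

```text
time: 20.35
position: [0.5983, -0.0232, 0.0955]
orientation: [[-0.999, -0.039, 0.001], [-0.039, 0.999, -0.001], [-0.001, -0.001, -1.0]]
force: [-0.7, -1.4, 9.6]
finger_gap: 0.0087
gripper_force: 62.5
```

The pin has landed on the plate: force rose from 4.8 to 9.6 N with z steady at 0.0955, so the turn is out of line. I'll sweep counterclockwise under this light load.

apply_moves:
  commands:
    - [[0,0,-0.04],[0,0,0.0003],-1]
    - [[0,0,-0.04],[0,0,0],-1]
    - [[0,0,0],[0,0,0],-1]

```text
time: 20.65
position: [0.5982, -0.0232, 0.0951]
orientation: [[-0.993, -0.12, 0.001], [-0.12, 0.993, -0.001], [-0.001, -0.001, -1.0]]
force: [-1.3, -2.5, 9.0]
finger_gap: 0.0085
gripper_force: 62.6
```

apply_moves:
  commands:
    - [[0,0,-0.04],[0,0,0],-1]
    - [[0,0,-0.03],[0,0,0],-1]
    - [[0,0,0],[0,0,0],-1]

```text
time: 20.95
position: [0.5982, -0.0233, 0.0944]
orientation: [[-0.982, -0.188, 0.001], [-0.188, 0.982, -0.0], [-0.001, -0.0, -1.0]]
force: [0.5, -1.5, 4.5]
finger_gap: 0.0086
gripper_force: 61.9
```

The force dropped to 4.5 N and z sank at a turn of about +0.05, so the slot is found. I'm pushing on through.

apply_moves:
  commands:
    - [[0,0,0],[0,0,0.001],-1]
    - [[0,0,0],[0,0,0.001],-1]
    - [[0,0,0],[0,0,0],-1]

```text
time: 21.25
position: [0.5982, -0.0233, 0.0924]
orientation: [[-0.982, -0.187, 0.001], [-0.187, 0.982, -0.0], [-0.001, -0.001, -1.0]]
force: [-0.7, -0.4, 5.9]
finger_gap: 0.0084
gripper_force: 61.9
```

apply_moves:
  commands:
    - [[0,0,0],[0,0,0.001],-1]
    - [[0,0,0],[0,0,0.001],-1]
    - [[0,0,0],[0,0,0],-1]

```text
time: 21.55
position: [0.5982, -0.0232, 0.0903]
orientation: [[-0.982, -0.187, 0.001], [-0.187, 0.982, -0.0], [-0.001, -0.0, -1.0]]
force: [1.1, -1.3, 4.8]
finger_gap: 0.0086
gripper_force: 61.9
```

```bash
python3 st.py
```

```text
t 21.55 pos [ 0.598 -0.023  0.09 ] F [ 1.077 -1.294  4.757] M [-0.192 -0.248  0.021] gap 0.008622432363133193 grip 61.90083861351013 stud turn 0.052151487241241995 j [ 51.   34.  -67.4  97.6  33.1  71.1  76.6]
```

apply_moves:
  commands:
    - [[0,0,0],[0,0,0.001],-1]
    - [[0,0,0],[0,0,0],-1]

```text
time: 21.75
position: [0.5982, -0.0232, 0.0893]
orientation: [[-0.982, -0.187, 0.001], [-0.187, 0.982, -0.0], [-0.001, -0.0, -1.0]]
force: [1.6, -1.4, 4.9]
finger_gap: 0.0088
gripper_force: 61.9
```

apply_moves:
  commands:
    - [[0,0,0],[0,0,0.0008],-1]
    - [[0,0,0],[0,0,0],-1]

```text
time: 21.95
position: [0.5982, -0.0233, 0.0885]
orientation: [[-0.982, -0.187, 0.001], [-0.187, 0.982, -0.0], [-0.001, -0.0, -1.0]]
force: [2.0, -0.4, 5.2]
finger_gap: 0.0086
gripper_force: 61.9
```

apply_moves:
  commands:
    - [[0,0,0],[0,0,0.0007],-1]
    - [[0,0,0],[0,0,0],-1]

```text
time: 22.15
position: [0.5982, -0.0232, 0.0883]
orientation: [[-0.982, -0.187, 0.001], [-0.187, 0.982, -0.001], [-0.001, -0.001, -1.0]]
force: [-0.7, -1.0, 7.4]
finger_gap: 0.0085
gripper_force: 62.2
```

The pin is on the floor at z = 0.0883, about 7 mm below the plate, so it's right through. I'll back off 0.5 mm and turn clockwise.

apply_moves:
  commands:
    - [[0,0,0.05],[0,0,-0.0005],-1]
    - [[0,0,0.12],[0,0,0],-1]
    - [[0,0,0.12],[0,0,0],-1]
    - [[0,0,0.12],[0,0,0],-1]

```text
time: 22.55
position: [0.5982, -0.0231, 0.0884]
orientation: [[-0.974, 0.225, 0.001], [0.225, 0.974, 0.0], [-0.001, 0.0, -1.0]]
force: [-0.2, -0.7, 6.2]
finger_gap: 0.0087
gripper_force: 61.9
```

```bash
python3 st.py
```

```text
t 22.55 pos [ 0.598 -0.023  0.088] F [-0.237 -0.676  6.169] M [-0.092 -0.191  0.026] gap 0.008743999839930554 grip 61.91015839576721 stud turn 0.46708047997775554 j [ 48.3  31.2 -62.6  97.7  29.4  69.4  55.3]
```

apply_moves:
  commands:
    - [[0,0,0.145],[0,0,0],-1]
    - [[0,0,0.145],[0,0,0],-1]
    - [[0,0,0.145],[0,0,0],-1]
    - [[0,0,0.145],[0,0,0],-1]
    - [[0,0,0.145],[0,0,0],-1]
    - [[0,0,0.145],[0,0,0],-1]

```text
time: 23.15
position: [0.5985, -0.0228, 0.0886]
orientation: [[-0.456, 0.89, 0.002], [0.89, 0.456, 0.0], [-0.001, 0.002, -1.0]]
force: [1.3, 0.2, 5.6]
finger_gap: 0.0086
gripper_force: 61.9
```

apply_moves:
  commands:
    - [[0,0,0.145],[0,0,0],-1]
    - [[0,0,0.146],[0,0,0],-1]
    - [[0,0,0],[0,0,0],-1]

```text
time: 23.45
position: [0.5986, -0.0227, 0.0888]
orientation: [[-0.184, 0.983, 0.002], [0.983, 0.184, -0.0], [-0.0, 0.002, -1.0]]
force: [1.6, -0.1, 5.6]
finger_gap: 0.0087
gripper_force: 61.8
```

```bash
python3 st.py
```

```text
t 23.45 pos [ 0.599 -0.023  0.089] F [ 1.608 -0.127  5.609] M [-0.012 -0.331  0.001] gap 0.008712810574845738 grip 61.80583834648132 stud turn 1.6260863398698588 j [ 39.5  25.1 -49.3  98.   20.6  66.3  -4.9]
```

The stud is turned to 1.626, which is 1.574 clockwise of the slot. I'm easing it up into the notch and checking that it holds before I let go.

apply_moves:
  commands:
    - [[0,0,0],[0,0,-0.0006],-1]
    - [[0,0,0],[0,0,-0.0006],-1]
    - [[0,0,0],[0,0,0],-1]

```text
time: 23.75
position: [0.5986, -0.0227, 0.0899]
orientation: [[-0.187, 0.982, 0.002], [0.982, 0.187, 0.0], [-0.0, 0.002, -1.0]]
force: [1.6, -0.0, 4.9]
finger_gap: 0.0082
gripper_force: 61.8
```

apply_moves:
  commands:
    - [[0,0,0],[0,0,-0.0008],-1]
    - [[0,0,0],[0,0,0],-1]

```text
time: 23.95
position: [0.5986, -0.0227, 0.0906]
orientation: [[-0.188, 0.982, 0.002], [0.982, 0.188, 0.0], [-0.0, 0.002, -1.0]]
force: [2.2, 0.5, 4.9]
finger_gap: 0.0088
gripper_force: 61.8
```

apply_moves:
  commands:
    - [[0,0,0],[0,0,-0.0008],-1]
    - [[0,0,0],[0,0,0],-1]

```text
time: 24.15
position: [0.5986, -0.0228, 0.0912]
orientation: [[-0.188, 0.982, 0.002], [0.982, 0.188, 0.0], [0.0, 0.002, -1.0]]
force: [3.9, 1.5, 5.0]
finger_gap: 0.0085
gripper_force: 61.8
```

apply_moves:
  commands:
    - [[0,0,0],[0,0,-0.0006],-1]
    - [[0,0,0],[0,0,0],-1]

```text
time: 24.35
position: [0.5985, -0.0227, 0.0914]
orientation: [[-0.188, 0.982, 0.002], [0.982, 0.188, 0.001], [0.0, 0.002, -1.0]]
force: [5.2, 1.5, 1.7]
finger_gap: 0.0086
gripper_force: 61.3
```

The upward force fell off at z = 0.0913, exactly 3 mm above the floor, so the pin sits in its notch. I'm releasing and backing off upward.

apply_moves:
  commands:
    - [[0,0,0],[0,0,0],1]
    - [[0,0,0],[0,0,0],1]
    - [[0,0,0],[0,0,0],1]
    - [[0,0,0],[0,0,0],1]
    - [[0,0,0],[0,0,-0.02],1]
    - [[0,0,0],[0,0,-0.04],1]
    - [[0,0,0],[0,0,-0.04],1]
    - [[0,0,0],[0,0,-0.03],1]

```text
time: 25.15
position: [0.5979, -0.0229, 0.2237]
orientation: [[-0.188, 0.982, 0.001], [0.982, 0.188, -0.0], [-0.001, 0.001, -1.0]]
force: [0.7, 0.5, 0.6]
finger_gap: 0.0853
gripper_force: 0.0
```

apply_moves:
  commands:
    - [[0,0,0],[-0.03,0,0],1]
    - [[0,0,0],[-0.03,0,0],1]
    - [[0,0,0],[0,0,0],1]

```text
time: 25.45
position: [0.609, -0.0886, 0.2207]
orientation: [[-0.18, 0.984, -0.001], [0.984, 0.18, -0.003], [-0.003, -0.002, -1.0]]
force: [0.1, -1.0, 0.1]
finger_gap: 0.0855
gripper_force: 0.0
```

```bash
python3 - <<'E'
from look import *
import st
look()
a=manip.snapshot('wrist'); b=manip.snapshot('scene')
o=np.zeros((400,800,3),np.uint8); o[:300,:400]=cv2.resize(a,(400,300)); o[:,400:]=cv2.resize(b[180:380,260:460],(400,400),interpolation=cv2.INTER_CUBIC)
cv2.imwrite('pics/m9.png',o)
E
```

```text
t 25.45 pos [ 0.609 -0.089  0.221] F [ 0.136 -0.967  0.073] M [-0.042  0.026 -0.049] gap 0.08552548123606311 grip 0.0 stud turn 1.630318920545498 j [ 45.3  20.8 -50.3  86.5  16.3  80.3   4.4]
scene cover_edge [313.9 264.8] 0.91 [[1.1, -2.7], [1.2, -4.4]]
scene wing [329.1 259.8] 0.53 [[0.6, -3.6], [1.1, -5.0]]
scene stud [358.5 296.4] 0.71 [[-29.0, -31.4], [-28.9, -32.8]]
scene box [358.2 295.7] 0.9 [[0.7, -0.1], [0.7, -0.1]]
wrist cover_edge [280.2 132.5] 0.74 [[1.4, -6.2], [0.8, -5.7]]
wrist wing [330.4 131.1] 0.82 [[1.1, -5.4], [3.1, -5.1]]
wrist stud [329.6 128.8] 0.77 [[1.5, -5.6], [1.8, -5.2]]
wrist box [412.  120.9] 0.85 [[0.3, -7.9], [0.3, -7.9]]
```

View pics/m9.png

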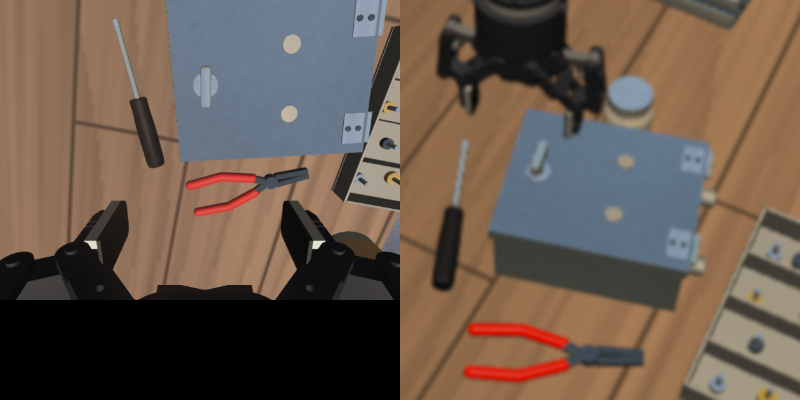

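The cover is flat shut. The wing lies across the box at about (206,87) in the wrist view, still turned and sunk after release, and the jar, pliers and screwdriver are undisturbed. The gripper is clear of everything, so I'm handing in.

```bash
python3 -c "
from rig import manip
print(manip.finish_job())"
```

```text
the job is handed in; nothing more can be done
None
```

The cover is shut and the stud is locked in its notch, 1.57 rad clockwise of the slot. It was still locked after I let go, no force reading at the wrist went above about 17 N, and in the last pictures the jar, pliers and screwdriver had not moved. I handed the job in at about 26 s.

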